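# Unscrew and lift off a dry-pot lid

### The job

Open the aluminium dry-storage pot that has the yellow lid: take the black handle on its crank, wind it anticlockwise seen from above, letting it rise with the thread, for a little over two turns until the thread lets go, then lift the lid off and set it down gently, right way up, on the round white mat. Leave the grey lid on the other pot alone.

Things in the scene. Friction and masses are not known exactly. Their poses are not given: they have to be found in the camera images.
- lid_yellow_grip (a point): Middle of the upright black crank handle on the yellow lid: 16 mm thick, 46 mm tall, 25 mm above the crank arm's top, 69 mm above the lid's rim; pinch it from above. It spins on its pin, so the gripper need not turn as it goes round, and slides easily along a slot in the arm, 30 to 58 mm from the lid's axis (44 is the middle), so the circle need not be exact. Keep the pinch until the lid is set down.
- lid_yellow_base (a point): Centre of the lower rim of the loose yellow lid (61 mm wide, 38 tall, 0.13 kg); z up its axis, x along the crank arm, which reaches 68 mm out. Screwed down, the rim is 60 mm above the table on a fixed pot 84 mm wide with a threaded neck 31 mm tall. Anticlockwise from above it rises 8 mm a turn, pushed by 1 to 3 N; free after 2.2 turns (2.3 to 2.5 is best), then lift over 35 mm.
- mat_top (a point): Centre of the top face of the round white mat, 170 mm across and 4 mm thick, fixed flat on the table; z is up.
- lid_grey_base (a point): The same point of an identical lid in grey, screwed down on an identical second pot, with the same black crank handle: a bystander. The top of its handle is 152 mm above the table.
Not all that is in view belongs to the job. Leave any purple look-alike of the part that bears lid_yellow_grip alone.

How it is judged:
On the way:
1. the yellow lid has been wound at least 13 mm up its thread, still over its pot (height (world z) of lid_yellow_base between 0.073 and 0.1 m and distance of lid_yellow_base from where it was at the start of the episode below 0.042 m), for 0.1 s.
At the end, for the whole second after the job is handed in: The yellow lid stands at rest, right way up (within 10 degrees), with its rim on the white mat and its axis within 75 mm of the mat's centre; the grey lid is where it was, within 10 mm (horizontal distance between lid_yellow_base and mat_top below 0.075 m and z of lid_yellow_base in the frame of mat_top below 0.008 m and angle between lid_yellow_base's own z axis and vertical below 0.17 rad and linear speed of lid_yellow below 0.03 m/s and distance of lid_grey_base from where it was at the start of the episode below 0.01 m); the robot touches nothing.
It fails at once if the grey lid is disturbed (moved more than 15 mm) (distance of lid_grey_base from where it was at the start of the episode above 0.015 m).
It fails at once if the yellow lid is dropped (moving faster than 0.6 m/s within 30 mm of the table) (height (world z) of lid_yellow_base below 0.03 m and linear speed of lid_yellow above 0.6 m/s).
It also fails if it takes over 61 s, if anything falls off the work surface, if the arm or the gripper's body presses on something with over 40 N, if the wrist force passes 120 N, or if a joint passes its speed limit or range.

### The arm

A 6-joint arm with a two-finger parallel gripper is mounted at the origin on the work surface. World frame = base frame: x ahead of the robot, y to its left, z up, the work surface at z = 0. Lengths are in m, angles in rad, forces in N, time in s.
With the tool pointing down it reaches from about 0.375 to 0.9 m from the base axis. Payload 3.1 kg.
Tool frame: the origin (TCP) lies at the centre of the arm's flange, where the gripper is bolted on; the fingertips stand 173 mm ahead of it and the grasp point (between the pads) lies 155 mm ahead of it; z points along the fingers, x is the direction in which the jaws open and shut, and the axes are right-handed (so a half turn about z gives the same grasp; the last joint's range is limited). The gripper opens to 85 mm and grips with 20 to 120 N. Pads are 22 mm wide; open, the fingers measure 114 mm over their backs; the gripper's body (76 mm by 85 mm) begins 54 mm behind the grasp point. The pads swing forward as they close: fully open they stand 13 mm farther back than shut.
Start: joints at [-1.488, 0.527, 1.433, -0, 1.181, -0.178], TCP at [0.161, -0.604, 0.405] pointing down, gripper open.
Joint ranges: [-3.08, 3.08], [-0.75, 2.2], [0.22, 2.44], [-1.43, 4.57], [0, 2.65], [-2.85, 2.85]. Speed limits (rad/s): [2.79, 2.79, 3.14, 3.14, 3.14, 3.14].

### API

Orientations are given as a unit quaternion [x, y, z, w].
In Python, from station import manip gives the robot as it stands.
- The arm moves only by the shell command python3 -m jog 'ROWS' [OPENING] [FORCE]. ROWS is JSON, a list that holds one entry, the list of rows, each a list of 4 numbers: the shift along the world's x, y, z in mm, then the turn about the world's z in degrees. A call has exactly 8 rows; each row shifts and turns the commanded pose from where the row before left it; what a row does not reach is not made up. A row lasts 1/8 s, in which the tool goes at most 62.5 mm and 10.7 degrees, less where a joint would pass 70% of its speed; a pose out of reach is approached as far as the arm can. A call is refused whole if a number of a shift passes 62.5 or a number of a turn 10.7, either way. A call with a gripper value outside its range is refused whole. OPENING is the opening in per cent of the stroke, from 0 (shut) to 100 (fully open), set as the call begins (- or left out, the last holds). The fingers move at their own pace and stop on an object; FORCE is the grip in N (left out, the last holds). Time passes only in rows, so rows that do not move let the fingers close, or fill a call up. It gives the time, the measured TCP pose, the force and the opening at its end, in the units of the state.
- manip.sense(): the state, without advancing time (a new reading comes with each control period).
- manip.snapshot(name): name is "side" or "top" or "wrist"; returns the picture (480x640x3 uint8, red, green, blue); there is no depth.
- manip.camera_info(name): a dict with "fx", "fy", "cx", "cy" (pixels), "R" (3x3) and "t" (3): a world point X has camera coordinates R X + t. Camera axes: x right, y down, z forward; pixel columns grow to the right and rows downward; lengths in m; the calibration is good to about 2 mm. The wrist camera is an equidistant fisheye: a pixel r from the principal point sees the ray r / f radians off the axis. A picture is of the moment at which its call begins: read the wrist's pose just before it. camera_info takes no time and is no camera call; for the wrist camera it gives the pose at the moment of the call.
- manip.sign_off(): hands the job in, once; it reports no verdict.
The state is a dict: "t": time; "q": joint angles; "qd": joint speeds; "tau": joint torques, N m; "tcp_pos": TCP position; "tool_rot": TCP orientation; "force": force on the tool from outside, world axes, zero at the start; "ft_torque": the same for the moment, N m; "finger_gap": opening from 0.0 (shut) to 1.0 (fully open).
Only numpy, scipy, OpenCV 4.12 (cv2) and the standard library are available. Lean on these libraries where they do the work, as an engineer would, in place of code of your own. Each camera call takes 0.05 s, during which the arm holds its last target. There are 200 camera calls.

## Working session

There is one attempt and no reset: what is moved stays moved. The work goes in short steps, Python scripts to look and compute and a shell command to move; the robot and the scene stay as the last step left them, time stands still between calls to the robot, and variables do not carry over. Pictures are saved under pics/ and viewed, about 8 in all and at most 12, crops included, and the job is handed in when it is done.

```bash
ls; mkdir -p pics; python3 - <<'E'
from station import manip
import cv2,numpy as np
ims=[]
for n in("side","top"):
    im=manip.snapshot(n); cv2.imwrite(f"pics/{n}0.png",im[:,:,::-1]); ci=manip.camera_info(n); print(n,{k:np.round(v,3).tolist() for k,v in ci.items() if k!='name'})
print(manip.sense())
E
```

```text
pics
side {'fx': 480.992, 'fy': 480.992, 'cx': 319.567, 'cy': 235.756, 'R': [[-0.952, -0.306, -0.001], [-0.243, 0.755, -0.609], [0.187, -0.579, -0.793]], 't': [0.481, 0.184, 0.757]}
top {'fx': 433.52, 'fy': 433.52, 'cx': 315.436, 'cy': 236.799, 'R': [[0.016, -1.0, -0.006], [-0.984, -0.015, -0.178], [0.178, 0.009, -0.984]], 't': [-0.023, 0.505, 0.708]}
{'t': 0.1, 'q': array([-1.48849303e+00,  5.28402521e-01,  1.43376755e+00,  7.96836672e-06,
        1.18142781e+00, -1.78467322e-01]), 'qd': array([-1.57984573e-03, -1.78953270e-03, -4.32375845e-03,  2.83615874e-04,
       -1.08688439e-05,  1.71925992e-03]), 'tau': array([-7.26754661e-04, -4.43305135e+01, -1.78586841e+01, -1.88695140e-04,
        3.92073212e-03,  7.07798790e-06]), 'tcp_pos': array([ 0.16116427, -0.60354669,  0.40381523]), 'tool_rot': array([ 7.93038775e-01, -6.09170334e-01, -6.71333632e-04, -7.44687937e-04]), 'force': array([-0.10198507, -0.70179539,  0.8717634 ]), 'ft_torque': array([-0.00932325,  0.01879025, -0.00858714]), 'finger_gap': 1.0014183591494252}
```

View pics/side0.png

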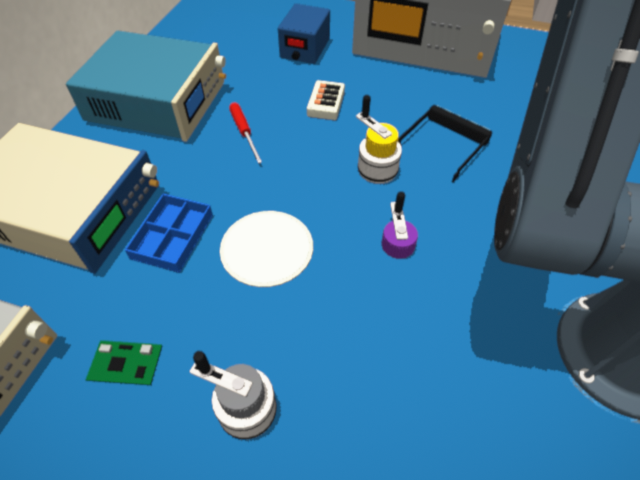

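View pics/top0.png

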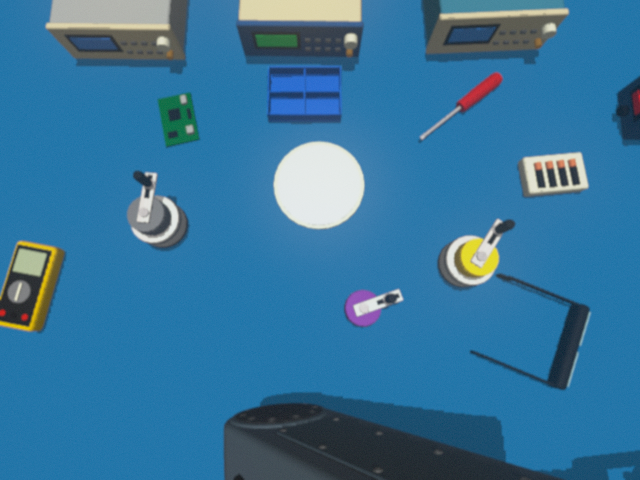

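Candidates for the handle, with pixels as (top view; side view):
- Yellow lid: (504,227); (366,106).
- Grey lid: (140,177); (202,362).
- Purple look-alike: (392,299); (400,203).
- A black frame near the yellow pot, at (570,345) in the top view, is an obstacle.

I choose the handle on the yellow lid. Next I triangulate it and check the choice in a crop.

```bash
cat > h.py <<'E'
import numpy as np,cv2
from station import manip
def ray(n,uv):
    c=manip.camera_info(n);R=np.array(c["R"]);t=np.array(c["t"])
    d=np.array([(uv[0]-c["cx"])/c["fx"],(uv[1]-c["cy"])/c["fy"],1.])
    if n=="wrist":
        r=np.hypot(d[0],d[1]);d=np.array([d[0]/r*np.sin(r),d[1]/r*np.sin(r),np.cos(r)]) if r>1e-9 else d
    d=R.T@d;return -R.T@t,d/np.linalg.norm(d)
def plane(n,uv,z):
    o,d=ray(n,uv);return o+d*(z-o[2])/d[2]
def tri(a,ua,b,ub):
    o1,d1=ray(a,ua);o2,d2=ray(b,ub)
    s=np.linalg.lstsq(np.c_[d1,-d2],o2-o1,rcond=None)[0];p,q=o1+s[0]*d1,o2+s[1]*d2
    return (p+q)/2,np.linalg.norm(p-q)
def blob(im,lo,hi,box):
    x0,y0,x1,y1=box;m=cv2.inRange(im[y0:y1,x0:x1],np.array(lo),np.array(hi))
    n,l,s,c=cv2.connectedComponentsWithStats(m);i=1+np.argmax(s[1:,4]);return c[i]+[x0,y0],s[i]+[x0,y0,0,0,0],(l==i)
E
python3 - <<'E'
from h import *
np.set_printoptions(precision=4,suppress=True)
S=cv2.imread("pics/side0.png")[:,:,::-1];T=cv2.imread("pics/top0.png")[:,:,::-1]
hs=blob(S,(0,0,0),(50,50,60),(352,88,378,120));ht=blob(T,(0,0,0),(50,50,60),(490,215,518,240))
print("handle px",hs[:2],ht[:2],tri("side",hs[0],"top",ht[0]), plane("top",ht[0],.129), plane("side",hs[0],.129))
for n,I,b in(("side",S,(350,115,410,165)),("top",T,(440,225,505,285))):
    c,s,m=blob(I,(150,120,0),(255,235,90),b);print(n,"yellow",c,s)
    cs=max(cv2.findContours(m.astype(np.uint8),0,2)[0],key=len);hull=cv2.convexHull(cs)
    print(cv2.fitEllipse(hull),s[:2])
m=blob(T,(200,200,190),(255,255,255),(265,130,375,240));print("mat",m[:2],plane("top",m[0],.004))
m=blob(S,(200,200,190),(255,255,255),(215,205,320,290));print("mat side",plane("side",m[0],.004))
for a,b in(((430,108),(584,310)),((490,135),(560,385)),((400,140),(500,277)),((456,179),(473,352))):print("frame",tri("side",a,"top",b))
a=cv2.resize(S[80:190,340:500],None,fx=4,fy=4);b=cv2.resize(T[200:300,430:540],None,fx=4,fy=4)
cv2.imwrite("pics/c1.png",cv2.resize(np.vstack([np.pad(a,((0,0),(0,0),(0,0)))[:, :440],b])[:,:,::-1],(440,600)))
E
```

```text
handle px (array([365.6017, 105.9322]), array([362,  96,   8,  21, 118])) (array([499.5, 225.5]), array([499, 225,   2,   2,   2])) (array([ 0.5097, -0.2954,  0.1387]), np.float64(0.0015306332001876165)) [ 0.5126 -0.2995  0.129 ] [ 0.5114 -0.3077  0.129 ]
side yellow [380.5823 141.7848] [366 132  32  16 158]
((30.66097640991211, 22.800369262695312), (20.164430618286133, 36.32766342163086), 82.3396224975586) [366 132]
top yellow [476.6486 258.7596] [460 239  38  38 703]
((38.452728271484375, 32.031333923339844), (36.040283203125, 38.19841003417969), 119.13619232177734) [460 239]
mat (array([318.558 , 184.7105]), array([ 274,  142,   90,   86, 6011])) [ 0.6124 -0.0189  0.004 ]
mat side [ 0.6128 -0.0139  0.004 ]
frame (array([ 0.3927, -0.48  ,  0.0248]), np.float64(0.009399145965017671))
frame (array([ 0.2608, -0.4296,  0.0231]), np.float64(0.004475463224416855))
frame (array([ 0.4392, -0.3311,  0.0437]), np.float64(0.0036020422011334412))
frame (array([ 0.3108, -0.2918,  0.0074]), np.float64(0.004826075566509124))
```

View pics/c1.png

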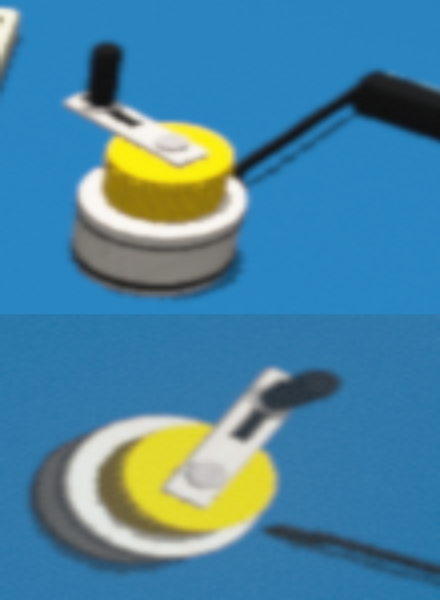

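The crop confirms it: the yellow lid, its white arm, and the handle running from about (499,231) at the base to (511,224) at the top in the top view. The frame's near leg stays below about 45 mm, so it is clear of the pinch height. Now I compute the axis and handle.

```bash
python3 - <<'E'
from h import *
np.set_printoptions(precision=4,suppress=True)
T=cv2.imread("pics/top0.png")[:,:,::-1]
print("axis top",plane("top",(478.5,257),.098),"side",plane("side",(380.5,138),.098))
print("handle base/top",plane("top",(499,231),.106),plane("top",(509.5,224.5),.150))
print("tri", tri("top",(505,227.3),"side",(365.6,106)))
from scipy.spatial.transform import Rotation as Ro
s=manip.sense();print(Ro.from_quat(s["tool_rot"]).as_matrix())
E
```

```text
axis top [ 0.4674 -0.2761  0.098 ] side [ 0.4679 -0.2621  0.098 ]
handle base/top [ 0.5085 -0.3079  0.106 ] [ 0.5098 -0.3056  0.15  ]
tri (array([ 0.5107, -0.308 ,  0.1285]), np.float64(0.0014919017752273648))
[[ 0.2578 -0.9662 -0.0002]
 [-0.9662 -0.2578  0.002 ]
 [-0.002  -0.0004 -1.    ]]
```

```bash
python3 -m jog '[[[43,37,-5,2],[43,37,-5,2],[43,37,-5,2],[43,37,-5,2],[43,37,-5,2],[43,37,-5,2],[43,37,-5,2],[43,37,-5,3]]]' 100 60; python3 -m jog '[[[5,0,0,0],[0,0,0,0],[0,0,0,0],[0,0,0,0],[0,0,0,0],[0,0,0,0],[0,0,0,0],[0,0,0,0]]]'
python3 - <<'E'
from h import *
np.set_printoptions(precision=4,suppress=True)
c=manip.camera_info("wrist");np.savez("w1.npz",**{k:np.array(v) for k,v in c.items() if k in("fx","fy","cx","cy","R","t")})
R=np.array(c["R"]);t=np.array(c["t"]);print(c["fx"],c["cx"],c["cy"],"cam",-R.T@t,R)
im=manip.snapshot("wrist");cv2.imwrite("pics/w1.png",im[:,:,::-1]);print(manip.sense()["tcp_pos"])
E
```

```text
t: 1.1
tcp_pos: [0.5064, -0.3064, 0.3642]
tool_rot: [0.875, -0.485, -0.0, -0.0]
force: [-0.4, -0.4, 0.8]
finger_gap: 1.001
t: 2.1
tcp_pos: [0.5102, -0.3078, 0.3647]
tool_rot: [0.874, -0.485, -0.0, 0.0]
force: [0.8, -0.1, 0.1]
finger_gap: 0.997
371.64829954431775 317.68209207117553 238.88339386886355 cam [ 0.5732 -0.2684  0.3343] [[ 0.5294 -0.8484  0.0006]
 [-0.8118 -0.5063  0.291 ]
 [-0.2466 -0.1545 -0.9567]]
[ 0.5102 -0.3078  0.3647]
```

View pics/w1.png

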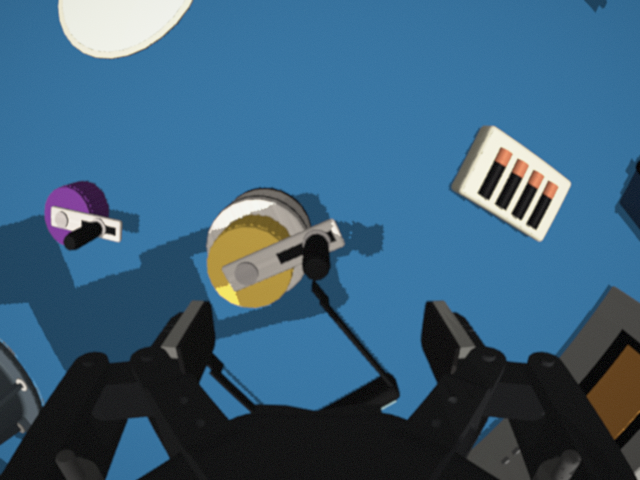

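The wrist view shows the handle from its base at about (316,240) to its top at about (317,271). The boss on the lid axis is at (245,272), and the yellow top disc is centred near (251,266).

```bash
python3 - <<'E'
from h import *
np.set_printoptions(precision=4,suppress=True)
im=cv2.imread("pics/w1.png")
print("handle",plane("wrist",(316,241),.106),plane("wrist",(316.5,266),.150),"axis boss",plane("wrist",(245,272),.105),"disc",plane("wrist",(251,266),.098))
E
```

```text
handle [ 0.5127 -0.3051  0.106 ] [ 0.5127 -0.3056  0.15  ] axis boss [ 0.4685 -0.2762  0.105 ] disc [ 0.4715 -0.2779  0.098 ]
```

```bash
python3 -m jog '[[[2,2,-11,0],[0,0,-11,0],[0,0,-11,0],[0,0,-11,0],[0,0,-11,0],[0,0,-11,0],[0,0,-10,0],[0,0,0,0]]]' 100 60; python3 -m jog '[[[0,0,0,0],[0,0,0,0],[0,0,0,0],[0,0,0,0],[0,0,0,0],[0,0,0,0],[0,0,0,0],[0,0,0,0]]]' 0 60
python3 - <<'E'
from h import *
im=manip.snapshot("wrist");cv2.imwrite("pics/w2.png",im[:,:,::-1])
s=manip.sense();p=s["tcp_pos"];print(p,s["force"])
C=np.array([.469,-.2765]);v=p[:2]-C;r0=np.hypot(*v);a0=np.arctan2(v[1],v[0]);print(r0,np.degrees(a0))
k=np.arange(1,41);r=np.maximum(46,r0*1e3-k*1.5);a=a0+np.radians(22)*k
X=np.c_[r*np.cos(a),r*np.sin(a)]+C*1e3
prev=np.round(p[:2]*1e3)
for i in range(40):
    d=np.round(X[i]-prev).astype(int);prev=prev+d
    print([int(d[0]),int(d[1]),.5,0],end="," if (i+1)%8 else "\n")
E
```

```text
t: 3.15
tcp_pos: [0.5119, -0.3057, 0.2877]
tool_rot: [0.874, -0.485, -0.001, -0.0]
force: [-0.4, 0.4, -0.2]
finger_gap: 1.002
t: 4.15
tcp_pos: [0.5123, -0.3059, 0.289]
tool_rot: [0.874, -0.485, 0.0, 0.0]
force: [0.4, 0.6, 4.0]
finger_gap: 0.17
[ 0.51234989 -0.30593192  0.28900883] [1.47721543 1.02235667 3.91846517]
0.05239704971602263 -34.17410434703342
[7, 19, 0.5, 0],[-1, 19, 0.5, 0],[-8, 17, 0.5, 0],[-14, 12, 0.5, 0],[-16, 7, 0.5, 0],[-17, 1, 0.5, 0],[-17, -6, 0.5, 0],[-13, -11, 0.5, 0]
[-8, -16, 0.5, 0],[-2, -17, 0.5, 0],[5, -17, 0.5, 0],[11, -14, 0.5, 0],[16, -8, 0.5, 0],[17, -2, 0.5, 0],[17, 4, 0.5, 0],[14, 11, 0.5, 0]
[9, 15, 0.5, 0],[3, 17, 0.5, 0],[-4, 17, 0.5, 0],[-10, 14, 0.5, 0],[-15, 10, 0.5, 0],[-17, 3, 0.5, 0],[-17, -3, 0.5, 0],[-15, -9, 0.5, 0]
[-10, -15, 0.5, 0],[-4, -17, 0.5, 0],[3, -17, 0.5, 0],[9, -15, 0.5, 0],[14, -11, 0.5, 0],[17, -4, 0.5, 0],[17, 2, 0.5, 0],[15, 8, 0.5, 0]
[12, 14, 0.5, 0],[5, 17, 0.5, 0],[-2, 17, 0.5, 0],[-8, 16, 0.5, 0],[-13, 11, 0.5, 0],[-16, 6, 0.5, 0],[-18, -1, 0.5, 0],[-16, -7, 0.5, 0]
```

View pics/w2.png

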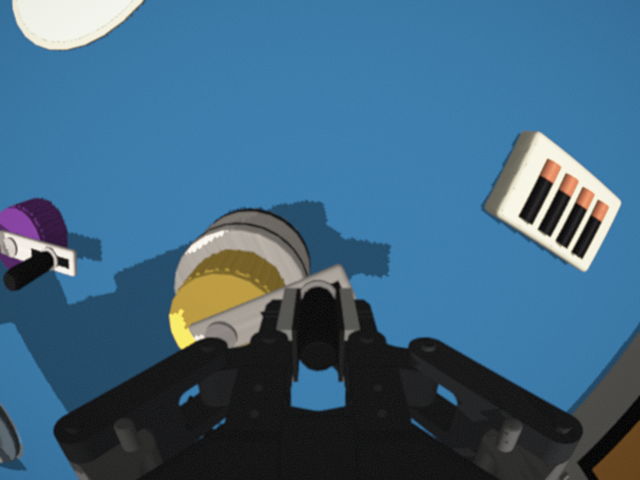

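The handle sits between the pads at about (318,330), opening 0.17. I start winding.

```bash
python3 -m jog '[[[7,19,1,0],[-1,19,0.5,0],[-8,17,0.5,0],[-14,12,0.5,0],[-16,7,0.5,0],[-17,1,0.5,0],[-17,-6,0.5,0],[-13,-11,0.5,0]]]'
```

```text
t: 5.2
tcp_pos: [0.4322, -0.2472, 0.2931]
tool_rot: [0.875, -0.485, -0.001, -0.0]
force: [0.2, -0.3, -1.6]
finger_gap: 0.17
```

```bash
python3 -m jog '[[[-8,-16,0.5,0],[-2,-17,0.5,0],[5,-17,0.5,0],[11,-14,0.5,0],[16,-8,0.5,0],[17,-2,0.5,0],[17,4,0.5,0],[14,11,0.5,0]]]'; python3 -m jog '[[[9,15,0.5,0],[3,17,0.5,0],[-4,17,0.5,0],[-10,14,0.5,0],[-15,10,0.5,0],[-17,3,0.5,0],[-17,-3,0.5,0],[-15,-9,0.5,0]]]'
python3 - <<'E'
from h import *
im=manip.snapshot("side");cv2.imwrite("pics/s2.png",cv2.resize(im[60:220,300:480],None,fx=3,fy=3)[:,:,::-1])
E
```

```text
t: 6.2
tcp_pos: [0.5044, -0.3071, 0.2971]
tool_rot: [0.874, -0.486, 0.001, 0.0]
force: [0.7, -0.2, -1.8]
finger_gap: 0.166
t: 7.2
tcp_pos: [0.4359, -0.2425, 0.3013]
tool_rot: [0.875, -0.485, -0.0, -0.0]
force: [-0.0, -1.3, -0.9]
finger_gap: 0.167
```

View pics/s2.png

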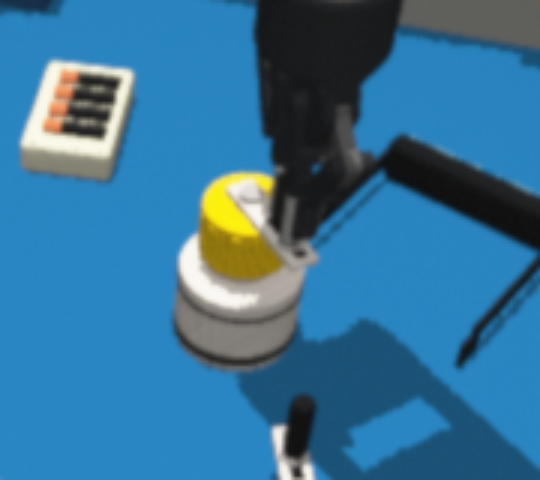

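The lid has clearly risen and its arm follows the gripper, at about (290,240) in the crop. I keep winding.

```bash
python3 -m jog '[[[-10,-15,0.5,0],[-4,-17,0.5,0],[3,-17,0.5,0],[9,-15,0.5,0],[14,-11,0.5,0],[17,-4,0.5,0],[17,2,0.5,0],[15,8,0.5,0]]]'; python3 -m jog '[[[12,14,0.5,0],[5,17,0.5,0],[-2,17,0.5,0],[-8,16,0.5,0],[-13,11,0.5,0],[-16,6,0.5,0],[-18,-1,0.5,0],[0,0,0,0]]]'
```

```text
t: 8.25
tcp_pos: [0.4993, -0.3123, 0.3051]
tool_rot: [0.874, -0.486, 0.0, 0.0]
force: [-1.7, -0.0, -0.9]
finger_gap: 0.169
t: 9.25
tcp_pos: [0.4565, -0.2308, 0.3088]
tool_rot: [0.874, -0.486, -0.001, -0.0]
force: [0.6, -0.3, -0.9]
finger_gap: 0.168
```

The lid has turned 2.39 turns. Lifting.

```bash
python3 -m jog '[[[0,0,3,0],[0,0,5,0],[0,0,8,0],[0,0,8,0],[0,0,8,0],[0,0,8,0],[0,0,8,0],[0,0,7,0]]]'
python3 - <<'E'
from h import *
im=manip.snapshot("side");cv2.imwrite("pics/s3.png",cv2.resize(im[60:220,300:480],None,fx=3,fy=3)[:,:,::-1])
print(manip.sense()["force"])
E
```

```text
t: 10.25
tcp_pos: [0.4582, -0.2318, 0.3643]
tool_rot: [0.874, -0.485, 0.0, 0.0]
force: [0.0, -0.4, -1.0]
finger_gap: 0.169
[-0.01194218 -0.26330245 -0.37326835]
```

View pics/s3.png

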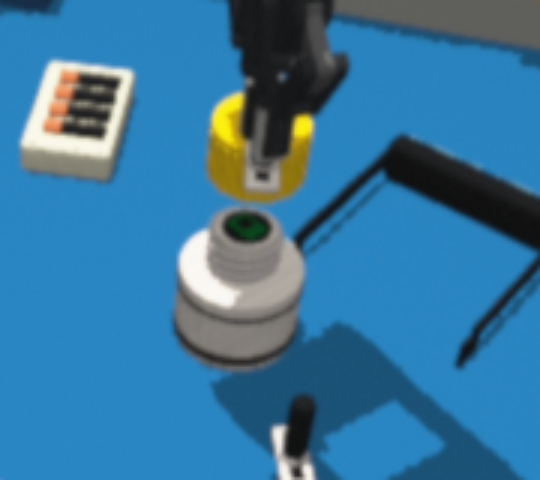

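The lid is off, level, and clear of the neck. Carrying it to the mat.

```bash
python3 -m jog '[[[2,4,0,0],[4,8,0,0],[7,12,0,0],[10,18,0,0],[12,22,0,0],[12,22,0,0],[12,22,0,0],[12,22,0,0]]]'; python3 -m jog '[[[12,22,0,0],[12,22,0,0],[12,22,0,0],[12,20,0,0],[10,18,0,0],[7,13,0,0],[5,9,0,0],[3,4,0,0]]]'
python3 -m jog '[[[0,0,-8,0],[0,0,-10,0],[0,0,-10,0],[0,0,-10,0],[0,0,-10,0],[0,0,-10,0],[0,0,-10,0],[0,0,-7,0]]]'
python3 - <<'E'
from h import *
a=manip.snapshot("side")[150:320,180:380];b=manip.snapshot("top")[100:270,240:440]
cv2.imwrite("pics/s4.png",cv2.resize(np.hstack([a,b]),None,fx=2,fy=2)[:,:,::-1]);print(manip.sense()["force"])
E
```

```text
t: 11.3
tcp_pos: [0.5297, -0.1, 0.3634]
tool_rot: [0.875, -0.485, -0.0, -0.0]
force: [-0.2, 0.1, -0.7]
finger_gap: 0.169
t: 12.3
tcp_pos: [0.6023, 0.0286, 0.3636]
tool_rot: [0.874, -0.485, -0.0, 0.0]
force: [0.0, -0.0, -0.8]
finger_gap: 0.167
t: 13.3
tcp_pos: [0.6021, 0.0282, 0.288]
tool_rot: [0.874, -0.485, -0.0, 0.0]
force: [-0.0, 0.0, -2.2]
finger_gap: 0.169
[-0.09066515  0.23109405 -1.78377212]
```

View pics/s4.png

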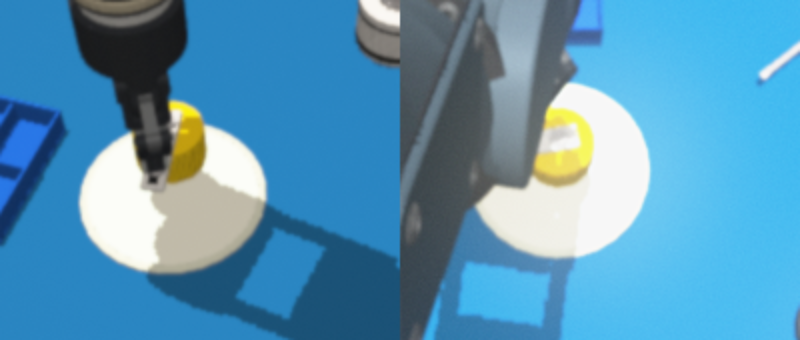

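The lid hangs level above the middle of the mat. Lowering.

```bash
python3 -c "
from h import *
print(plane('top',(322,172),.096))"
python3 -m jog '[[[0,0,-8,0],[0,0,-8,0],[0,0,-8,0],[0,0,-8,0],[0,0,-6,0],[0,0,-5,0],[0,0,-3,0],[0,0,-2,0]]]'; python3 -m jog '[[[0,0,-1,0],[0,0,-1,0],[0,0,-1,0],[0,0,-1,0],[0,0,-1,0],[0,0,0,0],[0,0,0,0],[0,0,0,0]]]'
```

```text
[ 0.60617193 -0.02457182  0.096     ]
t: 14.4
tcp_pos: [0.6022, 0.0282, 0.2406]
tool_rot: [0.874, -0.485, 0.0, -0.0]
force: [-0.1, -0.5, -1.1]
finger_gap: 0.168
t: 15.4
tcp_pos: [0.6022, 0.0282, 0.2357]
tool_rot: [0.874, -0.485, 0.0, -0.0]
force: [0.4, -1.2, -0.8]
finger_gap: 0.166
```

```bash
python3 -m jog '[[[0,0,-1,0],[0,0,0,0],[0,0,-1,0],[0,0,0,0],[0,0,0,0],[0,0,0,0],[0,0,0,0],[0,0,0,0]]]'
```

```text
t: 16.4
tcp_pos: [0.6022, 0.0282, 0.2337]
tool_rot: [0.874, -0.485, 0.0, -0.0]
force: [-0.3, -0.3, -1.2]
finger_gap: 0.171
```

```bash
python3 -m jog '[[[0,0,-1,0],[0,0,0,0],[0,0,0,0],[0,0,-1,0],[0,0,0,0],[0,0,0,0],[0,0,0,0],[0,0,0,0]]]'
python3 - <<'E'
from h import *
a=manip.snapshot("side")[170:290,200:330]
cv2.imwrite("pics/s5.png",cv2.resize(a,None,fx=4,fy=4,interpolation=2)[:,:,::-1]);print(manip.sense()["force"])
E
```

```text
t: 17.4
tcp_pos: [0.6024, 0.028, 0.2329]
tool_rot: [0.874, -0.485, 0.001, -0.0]
force: [-1.5, -0.6, 7.6]
finger_gap: 0.17
[-2.07191916 -0.2889218   8.7386197 ]
```

View pics/s5.png

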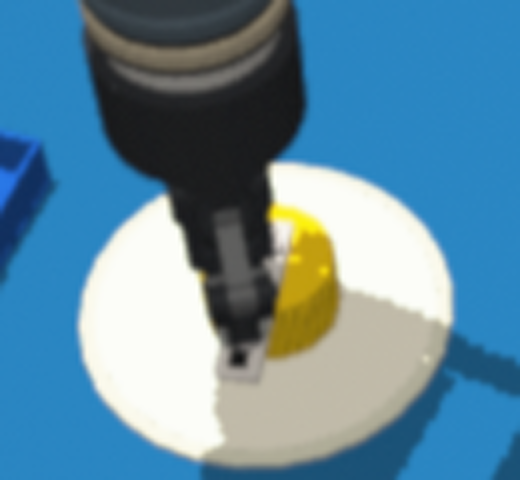

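There is contact at 8 N and the lid sits flat on the mat. I ease off, open and retreat straight up.

```bash
python3 -m jog '[[[0,0,0.5,0],[0,0,0,0],[0,0,0,0],[0,0,0,0],[0,0,0,0],[0,0,0,0],[0,0,0,0],[0,0,0,0]]]' 60; python3 -m jog '[[[0,0,3,0],[0,0,6,0],[0,0,12,0],[0,0,20,0],[0,0,25,0],[0,0,30,0],[0,0,30,0],[0,0,20,0]]]'; python3 -m jog '[[[-10,-40,0,0],[-10,-50,0,0],[-10,-50,0,0],[-10,-50,0,0],[-10,-50,0,0],[-10,-40,0,0],[0,0,0,0],[0,0,0,0]]]'
python3 - <<'E'
from h import *
np.set_printoptions(precision=4,suppress=True)
T=manip.snapshot("top");S=manip.snapshot("side")
c,s,m=blob(T,(150,110,0),(255,245,110),(270,130,380,240));print(c,s,plane("top",c,.042))
for n,I,b in(("top",T,(100,150,200,260)),):
    I0=cv2.imread("pics/top0.png")[:,:,::-1];print("grey diff",np.abs(I.astype(int)-I0)[150:215,120:185].mean())
cv2.imwrite("pics/f.png",cv2.resize(np.hstack([S[170:440,180:380],T[120:390,110:390]]),None,fx=1.6,fy=1.6)[:,:,::-1])
E
```

```text
t: 18.45
tcp_pos: [0.6022, 0.0282, 0.2322]
tool_rot: [0.874, -0.485, 0.0, -0.0]
force: [0.5, -0.3, -0.4]
finger_gap: 0.602
t: 19.45
tcp_pos: [0.6023, 0.0282, 0.3809]
tool_rot: [0.874, -0.485, 0.001, -0.001]
force: [-0.9, 0.6, -0.2]
finger_gap: 0.596
t: 20.45
tcp_pos: [0.542, -0.2515, 0.3787]
tool_rot: [0.874, -0.485, 0.0, -0.0]
force: [-0.0, 0.7, 0.5]
finger_gap: 0.603
[320.6739 182.4303] [304 165  31  33 509] [ 0.605  -0.0227  0.042 ]
grey diff 12.155502958579882
```

View pics/f.png

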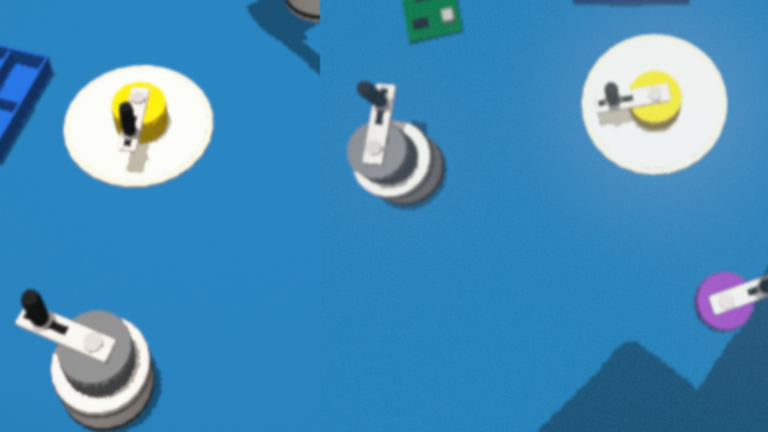

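The yellow lid stands upright near the mat's centre, about 10 mm off. The grey lid looks unmoved (the brightness difference between the pictures comes from exposure). The robot is clear of everything.

```bash
python3 -c "
from station import manip
print(manip.sign_off())"
```

```text
the job is handed in; nothing more can be done
None
```

The yellow lid is off its pot and standing upright on the white mat, and I handed the job in at about 20.5 s of the 61 s allowed. I pinched the black handle, wound it about 2.39 turns anticlockwise while it rose about 20 mm, then lifted it off and set it down with about 8 N of contact.

**Yellow lid:** the last pictures show it right way up and about 10 mm from the mat's centre.

**Grey lid and robot:** the grey lid looks where it was. I checked that by eye only: a pixel comparison of its patch gave a mean difference of 12 grey levels, which I put down to a change in exposure and did not follow up. The gripper was open and clear of everything.

**Disagreements in the measurements:** at the start, the side and top views differed by about 14 mm on the lid's axis. I took the top view, which the wrist camera then confirmed. Contact with the mat came about 2 mm lower than expected.

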